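# Lean the windowed plate on the drying rack

### The arm

A 6-joint arm with a two-finger parallel gripper is mounted at the origin on a cart in front of the work surface, level with it; the furniture and walls round the work are solid. World frame = base frame: x ahead of the robot, y to its left, z up, the work surface at z = 0. Lengths are in mm, angles in rad, forces in N, time in s.
With the tool pointing down it reaches from about 275 to 1000 mm from the base axis. Payload 8.4 kg.
Tool frame: the origin (TCP) lies at the very end of the fingers, on their centre line; the grasp point (between the pads) lies 19 mm behind it (r.pinch_z is the distance from the TCP to the grasp point, in mm); z points along the fingers, y is the line along which they close (so a half turn about z gives the same grasp; the last joint's range is limited). The gripper opens to 85 mm and grips with 20 to 120 N. Pads are 22 mm wide; open, the fingers measure 114 mm over their backs; the gripper's body (76 mm by 85 mm) begins 54 mm behind the grasp point. The pads swing forward as they close: fully open they stand 13 mm farther back than shut.
Start: joints at [1.176, 0.353, 1.633, -0, 1.155, -0.002], TCP at [239.234, 577.404, 231.281] pointing down, gripper open.
Joint ranges: [-2.63, 2.63], [-0.92, 2.1], [0.06, 2.66], [-1.3, 4.44], [0, 2.69], [-3.02, 3.02]. Speed limits (rad/s): [2.22, 2.22, 2.79, 3.14, 3.14, 3.14].

### API

Orientations are given as [roll, pitch, yaw] about the fixed x, y, z axes, in that order (R = Rz(yaw) Ry(pitch) Rx(roll)).
In Python, from rig import r gives the robot as it stands.
- The arm moves only by the tool carry_out, never from a script. Its argument "series" is a list of rows, each a list of 7 numbers: the turn, a rotation vector about the tool's x, y, z as a fraction of full scale, then the shift along the tool's x, y, z as a fraction of full scale, then the gripper command: -1 is fully open, 1 is shut, values between are in proportion. A call has 1 to 8 rows; each row is the pose to reach, as a shift and turn from the pose commanded when the call began, along the tool's axes at that moment, turning the shorter way round; what a row does not reach only later rows make up. Full scale, the value 1, is 0.25 m for a shift and pi rad for a turn. A row lasts 1/8 s, in which the tool goes at most 62.5 mm and 10.7 degrees, less where a joint would pass 70% of its speed; a pose out of reach is approached as far as the arm can. A call with a number of a shift or a turn outside -1 to 1 is refused whole. A call with a gripper value outside its range is refused whole. The fingers move at their own pace and stop on an object; "force" is the grip in N (left out, the last holds). Time passes only in rows, so rows that repeat a pose let the fingers close. It gives the time, the measured TCP pose, the force, the opening and the grip force at its end, in the units of the state.
- r.sense(): the state, without advancing time (a new reading comes with each control period).
- r.grab_frame(name): name is "side" or "top" or "wrist"; returns the picture (400x640x3 uint8, red, green, blue); there is no depth.
- r.get_calibration(name): a dict with "K" (3x3 intrinsics, pixels), "distortion" ([k1, k2, p1, p2, k3] as OpenCV has them; the pictures are not rectified), "pose" (4x4, takes a point from camera to world coordinates). Camera axes: x right, y up, looking along -z (the intrinsics and any distortion apply to the point x, -y, -z); pixel columns grow to the right and rows downward; lengths in mm; the calibration is good to about 2 mm. A picture is of the moment at which its call begins: read the wrist's pose just before it. get_calibration takes no time and is no camera call; for the wrist camera it gives the pose at the moment of the call.
- r.sign_off(): hands the job in; it is judged then, once.
Trained networks look in the newest picture that a camera, given by its name, has taken for a name from the list of things; names that differ only in an ending like _2 or _b are one class to them, and where a whole thing is asked for, a point or a joint stands for the part that bears it (a point fixed in the world has none). Each returns a list of dicts, best first, with "score" (0 to 1); they miss things now and then, are a little off and sometimes report something else, mostly with a low value. They report only what shows in the picture. A call takes as long as a camera call. They do not tell look-alikes from the thing itself.
- r.silhouettes(camera, label): "region" (400x640 bool, what is visible of it) and "position" ([row, column] in pixels, amid what is visible of it).
The state is a dict: "clock": time; "qpos": joint angles; "qvel": joint speeds; "joint_efforts": joint torques, N m; "eef_pos": TCP position; "tcp_rot": TCP orientation; "contact_force": force on the tool from outside, world axes, zero at the start; "wrist_torque": the same for the moment, N m; "opening": opening from 0.0 (shut) to 1.0 (fully open); "grasp_force": force on a finger pad.
Only numpy, scipy, OpenCV 4.12 (cv2) and the standard library are available. Lean on these libraries where they do the work, as an engineer would, in place of code of your own. Each camera call takes 0.05 s, during which the arm holds its last target. There are 200 camera calls.

### The job

Two cleaned aluminium plates stand side by side in the slotted stand. Take the one with the single round window and lean it on the grey wire rack to air-dry: lower edge along the black rubber strip, about midway along it, upper part tipped back against the wire rail, about 20 degrees from upright. Set it down gently without dropping it, let go so that it stays there without sliding, and leave the plate with the four narrow slots standing where it is.

Things in the scene. Friction and masses are not known exactly. Their poses are not given: they have to be found in the camera images.
- window_plate_mid (a point): centre (half-way up, mid-thickness) of the plate to move: bare aluminium, 100 mm wide, 150 tall, 8 thick, 250 g, one round 52 mm window (centred 13 mm below this point; upper 60 mm solid). Stands upright in the stand, left or right of the other plate. z points up the plate, y along its width, x across its thickness, away from the robot.
- slotted_plate_mid (a point): centre of the plate to leave alone: same size, metal and axes, but with four narrow upright slots 60 x 10 mm in place of the round window; stands beside the other, centres 130 mm apart.
- stand: fixed black slotted stand, 70 x 260 mm, long in its y. Origin at the middle of its underside. One slot along y, 12 mm wide and 28 mm deep, holds both plates; its floor is 8 mm and the top of its walls 36 mm above the table. Between stand and rack, at x over 0.48 and y from 0 to -0.25, stands a fixed power supply box 170 mm tall: carry higher or in front of it.
- rack_strip (a point): middle of the top of the black rubber strip (24 x 180 mm, 10 mm above the table, grips well) on the fixed grey rack (base 110 x 200 mm). x: level, from strip to rail; y: along strip and rail. The rail, a level 10 mm steel bar 166 mm clear between its posts, has its axis 34.5 mm behind and 80 mm above this point. A plate with its lower rear edge here and its back on the rail leans 20 degrees to +x.
Things that resemble listed ones, but are neither listed nor needed, are in the scene too. Leave any blue look-alike of the part that bears window_plate_mid alone.

How it is judged:
By the outcome, as a careful person would: the job done as asked, in the order asked, and still so for the second after the job is handed in, with the robot touching nothing.
It also fails if it takes over 42 s, if anything falls off the work surface, if the arm or the gripper's body presses on something with over 40 N, if the wrist force passes 120 N, or if a joint passes its speed limit or range.

## Working session

There is one attempt and no reset: what is moved stays moved. The work goes in short steps, Python scripts to look and compute and a tool call to move; the robot and the scene stay as the last step left them, time stands still between calls to the robot, and variables do not carry over. Pictures are saved under pics/ and viewed, at most 10 in all, crops included, and the job is handed in when it is done.

Besides the shell and the picture viewer there is one more tool, called after "Call:" as name(argument=value, ...), one argument or row to a line, values as JSON. carry_out: Moves the arm, as the interface text tells. Its arguments: {"type":"object","properties":{"series":{"type":"array"},"force":{"type":"number"}},"required":["series"]}

```bash
mkdir -p pics; python3 - <<'E'
from rig import r
import cv2,numpy as np
s=r.sense();print(s)
ims=[]
for c in("side","top"):
    im=r.grab_frame(c);cv2.imwrite(f"pics/{c}0.png",im[:,:,::-1])
    k=r.get_calibration(c);print(c,np.round(k["K"],1).tolist(),k["distortion"],np.round(k["pose"],3).tolist())
    for l in("window_plate_mid","slotted_plate_mid","stand","rack_strip"):
        for d in r.silhouettes(c,l)[:4]:
            ys,xs=np.where(d["region"]);print(c,l,round(d["score"],2),np.round(d["position"]),xs.min(),xs.max(),ys.min(),ys.max(),len(xs))
E
```

```text
{'clock': 0.0, 'qpos': array([ 1.17559604e+00,  3.53649620e-01,  1.63411582e+00,  3.75122568e-05,
        1.15518549e+00, -2.40153473e-03]), 'qvel': array([-0.00055966,  0.00068493,  0.00183171,  0.00095009, -0.00074305,
       -0.00147536]), 'joint_efforts': array([-6.69184847e-04, -6.05246043e+01, -3.42074561e+01,  1.61104313e-04,
        9.09505121e-03, -4.19553339e-05]), 'eef_pos': array([239.04748318, 576.98012553, 230.56859033]), 'tcp_rot': array([-3.14023447e+00, -3.75600704e-05,  2.74877870e+00]), 'contact_force': array([ 0.11291098, -0.62212544, -0.49035522]), 'wrist_torque': array([ 0.0415078 , -0.05116886,  0.00120959]), 'grasp_force': 0.0, 'opening': 1.002755796875425}
side [[443.0, 0.0, 325.4], [0.0, 443.0, 193.9], [0.0, 0.0, 1.0]] [-0.10698347  0.          0.          0.          0.        ] [[-0.994, 0.019, -0.109, 306.064], [-0.108, -0.399, 0.91, 1298.845], [-0.027, 0.917, 0.399, 652.11], [0.0, 0.0, 0.0, 1.0]]
side window_plate_mid 0.93 [216. 300.] 290 309 193 247 588
side window_plate_mid 0.56 [251. 315.] 295 335 226 287 1901
side slotted_plate_mid 0.81 [199. 315.] 311 326 179 225 561
side stand 0.7 [225. 318.] 282 337 212 261 366
side rack_strip 0.85 [175. 340.] 326 358 149 185 583
top [[502.4, 0.0, 320.2], [0.0, 502.4, 195.3], [0.0, 0.0, 1.0]] [0.02616261 0.         0.         0.         0.        ] [[0.028, 0.999, -0.042, 401.449], [-0.999, 0.027, -0.018, -23.752], [-0.017, 0.043, 0.999, 1526.508], [0.0, 0.0, 0.0, 1.0]]
top window_plate_mid 0.68 [197. 194.] 177 208 180 213 566
top window_plate_mid 0.66 [177. 248.] 226 264 169 183 207
top slotted_plate_mid 0.71 [190. 290.] 271 306 184 198 125
top stand 0.63 [187. 274.] 228 315 163 210 1770
top rack_strip 0.78 [208. 442.] 405 478 182 231 2500
```

```bash
python3 - <<'E'
import cv2,numpy as np
a=cv2.imread("pics/top0.png")[140:260,150:510]; b=cv2.imread("pics/side0.png")[130:310,250:400]
a=cv2.resize(a,None,fx=2.2,fy=2.2,interpolation=2); b=cv2.resize(b,None,fx=1.8,fy=1.8,interpolation=2)
c=np.zeros((600,800,3),np.uint8);c[:a.shape[0],:a.shape[1]]=a;c[270:270+b.shape[0],:b.shape[1]]=b
t=cv2.resize(cv2.imread("pics/side0.png"),(500,312));c[270:582,290:790]=t
cv2.imwrite("pics/c0.png",c)
E
```

```text
(no output)
```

View pics/c0.png

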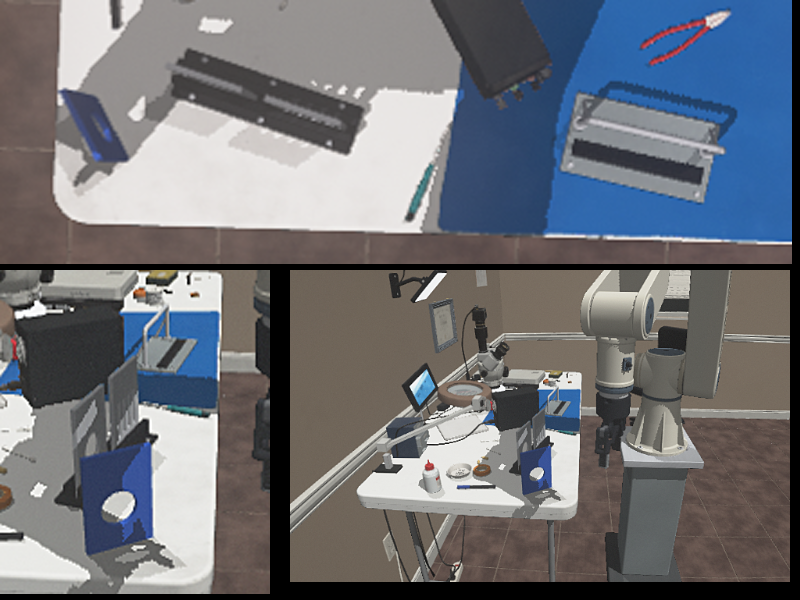

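Top picture: the blue look-alike is at about px (194,197). The two aluminium plates in the stand are at (248,177) and (290,190), and the rack strip is at (442,208). In the side view, the nearer plate (300,216) seems to have the round window, and I'll confirm that close up. The blue one is excluded.

```bash
cat > h.py <<'E'
from rig import r
import cv2,numpy as np
from scipy.spatial.transform import Rotation as R
def ray(cal,px):
    n=cv2.undistortPoints(np.float32(px).reshape(-1,1,2),cal["K"],np.array(cal["distortion"])).reshape(-1,2)
    d=np.c_[n[:,0],-n[:,1],-np.ones(len(n))]@cal["pose"][:3,:3].T
    return cal["pose"][:3,3],d
def onz(cal,px,z):
    o,d=ray(cal,px); return o+d*((z-o[2])/d[:,2])[:,None]
def proj(cal,P):
    P=np.atleast_2d(P);q=(P-cal["pose"][:3,3])@cal["pose"][:3,:3]
    return cv2.projectPoints((q*[1,-1,-1]).astype(float),np.zeros(3),np.zeros(3),cal["K"],np.array(cal["distortion"]))[0].reshape(-1,2)
def row(Rt,p,s=None):
    "fractions from commanded pose to target R matrix/pos"
    s=s or r.sense(); R0=R.from_euler('xyz',s["tcp_rot"])
    rv=(R0.inv()*Rt).as_rotvec()/np.pi; t=R0.inv().apply(np.array(p)-s["eef_pos"])/250
    return np.round(np.r_[rv,t],4).tolist()
E
python3 - <<'E'
from h import *
c="top";r.grab_frame(c);k=r.get_calibration(c)
for l,z in(("stand",36),("window_plate_mid",158),("slotted_plate_mid",158),("rack_strip",10)):
    for d in r.silhouettes(c,l)[:2]:
        m=d["region"].astype(np.uint8);cs=max(cv2.findContours(m,0,2)[0],key=cv2.contourArea)
        b=cv2.boxPoints(cv2.minAreaRect(cs));print(l,np.round(b).tolist(),np.round(onz(k,b,z)[:,:2]).tolist(),np.round(onz(k,[b.mean(0)],z)))
w=r.get_calibration("wrist");s=r.sense()
T=np.eye(4);T[:3,:3]=R.from_euler('xyz',s["tcp_rot"]).as_matrix();T[:3,3]=s["eef_pos"]
print(np.round(np.linalg.inv(T)@w["pose"],3),w["K"],w["distortion"])
E
```

```text
stand [[226.0, 183.0], [233.0, 161.0], [316.0, 189.0], [308.0, 211.0]] [[494.0, 286.0], [561.0, 266.0], [483.0, 18.0], [417.0, 38.0]] [[489. 152.  36.]]
window_plate_mid [[175.0, 182.0], [189.0, 175.0], [209.0, 211.0], [196.0, 219.0]] [[484.0, 398.0], [505.0, 363.0], [408.0, 302.0], [386.0, 338.0]] [[446. 350. 158.]]
window_plate_mid [[234.0, 175.0], [236.0, 170.0], [267.0, 181.0], [265.0, 186.0]] [[509.0, 238.0], [521.0, 234.0], [493.0, 148.0], [481.0, 152.0]] [[501. 193. 158.]]
rack_strip [[404.0, 217.0], [412.0, 182.0], [481.0, 197.0], [472.0, 233.0]] [[406.0, -250.0], [515.0, -272.0], [472.0, -477.0], [365.0, -454.0]] [[ 439. -364.   10.]]
rack_strip [[225.0, 183.0], [233.0, 160.0], [315.0, 188.0], [308.0, 210.0]] [[496.0, 292.0], [565.0, 272.0], [488.0, 19.0], [419.0, 40.0]] [[492. 155.  10.]]
[[-2.0000e-03  9.6500e-01  2.6100e-01  6.6991e+01]
 [ 1.0000e+00  2.0000e-03  0.0000e+00  1.0500e-01]
 [-0.0000e+00  2.6100e-01 -9.6500e-01 -1.4317e+02]
 [ 0.0000e+00  0.0000e+00  0.0000e+00  1.0000e+00]] [[297.24439936   0.         321.00242243]
 [  0.         297.24439936 201.57657657]
 [  0.           0.           1.        ]] [-0.04747607  0.          0.          0.          0.        ]
```

```bash
python3 - <<'E'
from h import *
print(row(R.from_euler('xyz',[np.pi,0,1.266]),[385,150,300]))
E
```

```text
[0.0, -0.0, 0.472, -1.193, -1.3563, -0.2749]
```

Call:
carry_out(
  series=[
    [0,0,0.06,-0.12,-0.14,-0.1,-1],
    [0,0,0.12,-0.3,-0.34,-0.2,-1],
    [0,0,0.18,-0.45,-0.51,-0.27,-1],
    [0,0,0.24,-0.6,-0.68,-0.275,-1],
    [0,0,0.3,-0.75,-0.85,-0.275,-1],
    [0,0,0.35,-0.88,-1,-0.275,-1],
    [0,0,0.4,-1,-1,-0.275,-1],
    [0,0,0.44,-1,-1,-0.275,-1],
  ],
)

```text
clock: 1.75
eef_pos: [376.1, 249.7, 300.4]
tcp_rot: [3.14, -0.001, 1.359]
contact_force: [-0.3, 0.0, 0.1]
opening: 1.0
grasp_force: 0.0
```

```bash
python3 - <<'E'
from h import *
print(row(R.from_euler('xyz',[np.pi,0,1.266]),[385,150,300]))
E
```

```text
[0.0004, -0.0002, 0.0297, -0.3823, 0.1187, 0.0016]
```

Call:
carry_out(
  series=[
    [0,0,0.03,-0.2,0.06,0,-1],
    [0,0,0.03,-0.38,0.12,0,-1],
    [0,0,0.03,-0.38,0.12,0,-1],
    [0,0,0.03,-0.38,0.12,0,-1],
  ],
)

```text
clock: 2.25
eef_pos: [384.8, 151.9, 300.3]
tcp_rot: [3.141, -0.001, 1.271]
contact_force: [0.4, 0.2, -0.3]
opening: 0.996
grasp_force: 0.0
```

```bash
python3 - <<'E'
from h import *
k=r.get_calibration("wrist");im=r.grab_frame("wrist");np.savez("w1.npz",im=im,pose=k["pose"])
cv2.imwrite("pics/w1.png",im[:,:,::-1])
for l in("window_plate_mid","slotted_plate_mid","stand"):
    for d in r.silhouettes("wrist",l)[:3]:
        ys,xs=np.where(d["region"]);print(l,round(d["score"],2),np.round(d["position"]),xs.min(),xs.max(),ys.min(),ys.max(),len(xs))
E
```

```text
window_plate_mid 0.76 [  6. 302.] 282 319 0 28 595
window_plate_mid 0.73 [ 87. 416.] 391 439 25 140 4060
slotted_plate_mid 0.88 [205. 405.] 386 428 155 258 3051
stand 0.93 [141. 382.] 362 414 43 234 5556
```

View pics/w1.png

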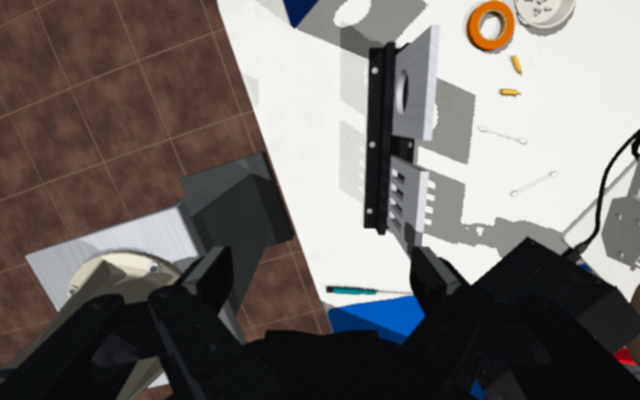

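The upper plate at (416,87) has the single round window, and the lower one at (405,205) has the four slots. The blue look-alike is at (302,6). I'll enlarge the crop to confirm and to read the edges.

```bash
python3 - <<'E'
import cv2
a=cv2.imread("pics/w1.png")[10:160,350:460]
cv2.imwrite("pics/w1c.png",cv2.resize(a,None,fx=4,fy=4,interpolation=2))
E
```

```text
(no output)
```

View pics/w1c.png

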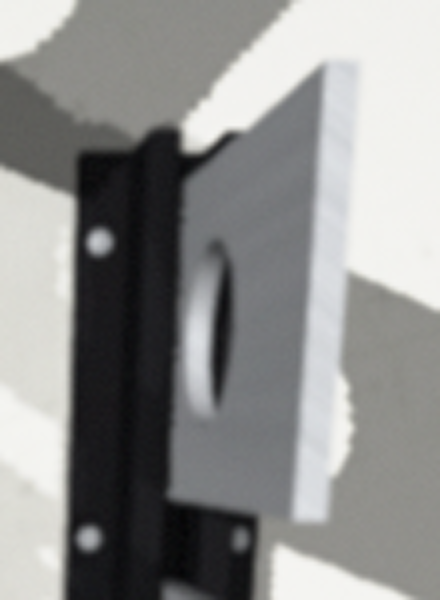

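```bash
python3 - <<'E'
from h import *
k=r.get_calibration("wrist");k["pose"]=np.load("w1.npz")["pose"]
p=np.array([[322,62],[358,60],[291,520],[328,520]])/4+[349.6,9.6]
P=onz(k,p,158);print(P.round(1));c=P.mean(0);u=P[:2].mean(0)-P[2:].mean(0);yaw=-np.arctan2(u[0],u[1]);print(c,np.linalg.norm(u),yaw)
Rt=R.from_euler('xyz',[np.pi,0,np.pi/2+yaw])
print(row(Rt,[c[0],c[1],225]))
E
```

```text
[[519.3 266.4 158. ]
 [527.1 264.6 158. ]
 [490.3 171.5 158. ]
 [498.8 168.9 158. ]]
[508.87018348 217.86071417 158.        ] 99.47892578589465 -0.29151615283533094
[-0.0, -0.0, -0.0018, 0.3957, 0.3991, 0.3]
```

Call:
carry_out(
  series=[
    [0,0,-0.002,0.2,0.2,0.15,-1],
    [0,0,-0.002,0.396,0.399,0.3,-1],
    [0,0,-0.002,0.396,0.399,0.3,-1],
    [0,0,-0.002,0.396,0.399,0.3,-1],
  ],
  force=50,
)

```text
clock: 2.95
eef_pos: [509.5, 218.2, 222.9]
tcp_rot: [-3.139, 0.002, 1.28]
contact_force: [0.1, 0.5, -0.7]
opening: 1.001
grasp_force: 0.0
```

```bash
python3 - <<'E'
from h import *
k=r.get_calibration("wrist");im=r.grab_frame("wrist");np.savez("w2.npz",im=im,pose=k["pose"])
cv2.imwrite("pics/w2.png",im[:,:,::-1])
E=np.array
yaw=-.2915;c=E([508.9,217.9,158]);u=E([-np.sin(yaw),np.cos(yaw),0]);n=E([np.cos(yaw),np.sin(yaw),0])
q=proj(k,[c+a*50*u+b*4*n for a,b in((1,-1),(1,1),(-1,1),(-1,-1))]);print(q.round(1))
im=im[:,:,::-1].copy()[:,180:460];im=cv2.resize(im,None,fx=2.0,fy=2.0)[:590];
for x,y in q: cv2.circle(im,(int((x-180)*2),int(y*2)),3,(0,0,255),1)
cv2.imwrite("pics/w2c.png",im)
E
```

```text
[[316.5 146.3]
 [328.  146.3]
 [327.4 276.3]
 [317.2 276.3]]
```

View pics/w2c.png

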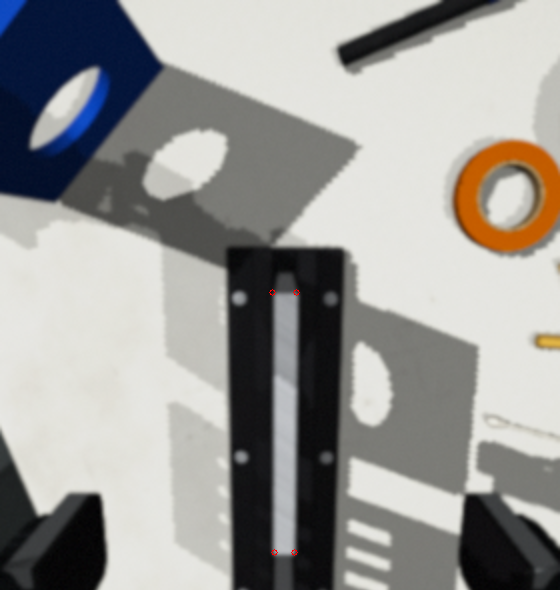

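The projected corners of the plate model sit on the plate's top face to within about 1 px, so the estimate is good. I'll descend and grip.

Call:
carry_out(
  series=[
    [0,0,0,0,0,0.15,-1],
    [0,0,0,0,0,0.3,-1],
    [0,0,0,0,0,0.4,-1],
    [0,0,0,0,0,0.404,-1],
    [0,0,0,0,0,0.404,0.5],
    [0,0,0,0,0,0.404,1],
    [0,0,0,0,0,0.404,1],
    [0,0,0,0,0,0.404,1],
  ],
  force=50,
)

```text
clock: 4.0
eef_pos: [509.3, 217.0, 124.5]
tcp_rot: [3.141, -0.0, 1.279]
contact_force: [0.4, -0.4, 1.2]
opening: 0.142
grasp_force: 0.0
```

Call:
carry_out(
  series=[
    [0,0,0,0,0,0,1],
    [0,0,0,0,0,0,1],
    [0,0,0,0,0,0,1],
  ],
)

```text
clock: 4.38
eef_pos: [509.5, 217.1, 124.5]
tcp_rot: [3.141, -0.001, 1.278]
contact_force: [-1.0, 0.6, 5.4]
opening: 0.089
grasp_force: 49.7
```

Call:
carry_out(
  series=[
    [0,0,0,0,0,-0.06,1],
    [0,0,0,0,0,-0.16,1],
    [0,0,0,0,0,-0.32,1],
    [0,0,0,0,0,-0.5,1],
    [0,0,0,0,0,-0.68,1],
    [0,0,0,0,0,-0.82,1],
    [0,0,0,0,0,-0.88,1],
    [0,0,0,0,0,-0.88,1],
  ],
  force=60,
)

```text
clock: 5.38
eef_pos: [509.1, 216.9, 344.4]
tcp_rot: [3.141, -0.001, 1.279]
contact_force: [-0.7, -1.0, -2.7]
opening: 0.08
grasp_force: 58.8
```

```bash
python3 - <<'E'
from h import *
Rt=R.from_euler('xyz',[np.pi,0,np.pi/2-.207])
s=r.sense();print(s["opening"],s["grasp_force"],s["eef_pos"],s["contact_force"])
print(row(Rt,[375,-20,345]),row(Rt,[375,-330,345]))
E
```

```text
0.08022635538536549 58.77696633338928 [509.0643464  216.92972945 344.41963583] [-0.69145372 -1.01081434 -2.69081001]
[0.0002, -0.0002, -0.0271, -1.062, -0.2404, -0.0031] [0.0002, -0.0002, -0.0271, -2.2494, 0.1169, -0.0036]
```

Call:
carry_out(
  series=[
    [0,0,0,-0.1,-0.05,0,1],
    [0,0,-0.01,-0.25,-0.12,0,1],
    [0,0,-0.02,-0.42,-0.18,0,1],
    [0,0,-0.027,-0.6,-0.24,0,1],
    [0,0,-0.027,-0.8,-0.24,0,1],
    [0,0,-0.027,-1,-0.24,0,1],
    [0,0,-0.027,-1,-0.24,0,1],
    [0,0,-0.027,-1,-0.24,0,1],
  ],
)

```text
clock: 6.38
eef_pos: [379.1, -5.1, 342.9]
tcp_rot: [-3.14, -0.0, 1.362]
contact_force: [-0.4, 0.1, -2.5]
opening: 0.084
grasp_force: 58.8
```

Call:
carry_out(
  series=[
    [0,0,0,-0.15,0.04,0,1],
    [0,0,0,-0.35,0.1,0,1],
    [0,0,0,-0.55,0.16,0,1],
    [0,0,0,-0.75,0.22,0,1],
    [0,0,0,-0.9,0.26,0,1],
    [0,0,0,-1,0.28,0,1],
    [0,0,0,-1,0.28,0,1],
    [0,0,0,-1,0.28,0,1],
  ],
)

```text
clock: 7.38
eef_pos: [397.0, -262.9, 343.3]
tcp_rot: [-3.14, -0.001, 1.364]
contact_force: [-1.0, 0.2, -2.7]
opening: 0.087
grasp_force: 58.8
```

```bash
python3 - <<'E'
from h import *
k=r.get_calibration("wrist");im=r.grab_frame("wrist");np.savez("w3.npz",im=im,pose=k["pose"])
s=r.sense();print(s["opening"],s["grasp_force"],s["eef_pos"],s["tcp_rot"])
cv2.imwrite("pics/w3.png",im[:,:,::-1])
for l in("rack_strip","window_plate_mid"):
    for d in r.silhouettes("wrist",l)[:3]:
        ys,xs=np.where(d["region"]);print(l,round(d["score"],2),np.round(d["position"]),xs.min(),xs.max(),ys.min(),ys.max(),len(xs))
E
```

```text
0.08472384007315281 58.81909132003784 [ 396.90887774 -262.86390681  343.52034899] [-3.14066773e+00 -8.80630391e-04  1.36481328e+00]
rack_strip 0.92 [202. 368.] 330 394 154 281 6212
window_plate_mid 0.77 [233. 322.] 311 332 141 334 3372
```

View pics/w3.png

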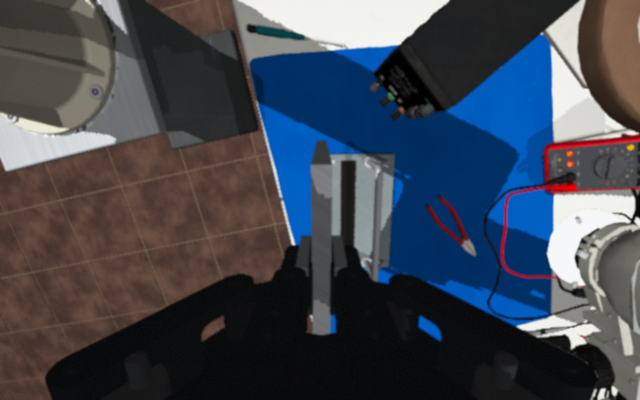

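The plate is held and shows edge-on at column 321. The strip is the black bar at column ~349, rows 160–235+, and the rail is at column ~376. I'll enlarge the rack.

```bash
python3 - <<'E'
import cv2
a=cv2.imread("pics/w3.png")[145:295,305:415]
cv2.imwrite("pics/w3c.png",cv2.resize(a,None,fx=4,fy=4,interpolation=2))
E
```

```text
(no output)
```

View pics/w3c.png

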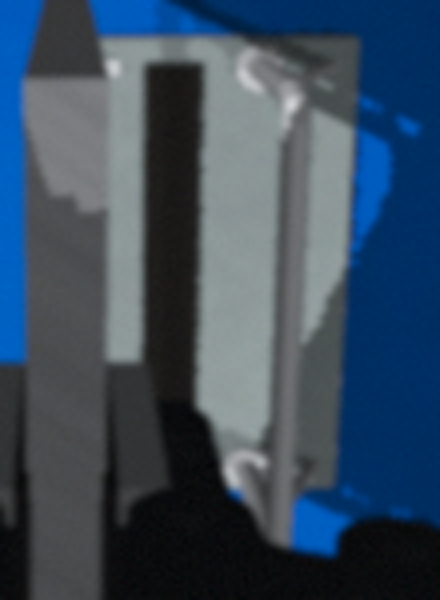

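```bash
python3 - <<'E'
from h import *
k=r.get_calibration("wrist");k["pose"]=np.load("w3.npz")["pose"]
f=lambda p:np.array(p)/4+[304.6,144.6]
S=onz(k,f([[147,65],[203,65],[143,360],[196,395]]),10)
B=onz(k,f([[358,38],[335,488]]),6);L=onz(k,f([[294,115],[280,540]]),90)
print(S.round(1),B.round(1),L.round(1))
uL=S[0]-S[2];uR=S[1]-S[3];uB=B[0]-B[1];uQ=L[0]-L[1]
for u in(uL,uR,uB,uQ):print(np.linalg.norm(u),-np.arctan2(u[0],u[1]))
yaw=-np.arctan2(uB[0],uB[1])
y=np.array([-np.sin(yaw),np.cos(yaw)]);x=np.array([np.cos(yaw),np.sin(yaw)])
sc=S[:2,:2].mean(0)-90*y; print("strip mid",sc,"base mid", B[:,:2].mean(0),"rail dx",(L[:,:2]-sc)@x,"dy",(L[:,:2]-sc)@y,"base",(B[:,:2]-sc)@x,(B[:,:2]-sc)@y)
print("Sx",(S[:,:2]-sc)@x)
c="top";kt=r.get_calibration(c)
im=r.grab_frame(c)
for P in (np.r_[sc,10],np.r_[sc+90*y,10],np.r_[sc-90*y,10]): print(proj(kt,P))
cv2.imwrite("pics/t1.png",im[:,:,::-1])
# strip mid from first top image: dark pixels
t=cv2.imread("pics/top0.png");g=t.max(2);m=(g<60).astype(np.uint8);m[:, :400]=0;m[:,485:]=0;m[:195]=0;m[235:]=0
n,lab,st,ce=cv2.connectedComponentsWithStats(m)
for i in range(1,n):
  if st[i,4]>60:
    ys,xs=np.where(lab==i);rr=cv2.minAreaRect(np.float32(np.c_[xs,ys]));b=cv2.boxPoints(rr);print(st[i],onz(kt,b,10).round(1)[:,:2].tolist(),onz(kt,[b.mean(0)],10).round(1))
E
```

```text
[[ 428.4 -263.7   10. ]
 [ 450.4 -268.4   10. ]
 [ 402.8 -387.2   10. ]
 [ 422.1 -407.8   10. ]] [[ 513.9 -271.     6. ]
 [ 475.1 -466.7    6. ]] [[ 470.6 -279.5   90. ]
 [ 440.4 -436.7   90. ]]
126.1231280940901 -0.20459918131173324
142.32173892303464 -0.19995256719963325
199.49045612057336 -0.19579476694647563
160.10519034187627 -0.19003931947887395
strip mid [ 421.91654945 -354.32406832] base mid [ 494.51683457 -368.87722757] rail dx [33.22775281 34.14922474] dy [ 82.89211991 -77.21041868] base [74.04439916 74.04439916] [ 99.59423876 -99.89621736]
Sx [-11.22750807  11.22750807 -12.33793401  10.63576442]
[[439.08511874 213.03034795]]
[[409.64730931 206.37994117]]
[[468.68079473 219.71471624]]
[410 204  32  10 133] [[432.1, -265.1], [450.6, -269.3], [430.0, -361.8], [411.5, -357.6]] [[ 431.  -313.5   10. ]]
```

```bash
cat >> h.py <<'E'
yaw=-.198;Y=np.array([-np.sin(yaw),np.cos(yaw),0]);X=np.array([np.cos(yaw),np.sin(yaw),0]);Z=np.array([0,0,1.])
E0=np.array([421.9,-354.3,10])
def place(deg=20,dx=0,dz=0,dy=0,h=116.5):
    a=np.radians(deg);p=np.cos(a)*Z+np.sin(a)*X;n=np.cos(a)*X-np.sin(a)*Z
    Rt=R.from_rotvec(Y*a)*R.from_euler('xyz',[np.pi,0,np.pi/2+yaw])
    return Rt,E0+h*p-4*n+dx*X+dy*Y+dz*Z
E
python3 - <<'E'
from h import *
Rt,p=place(20,-12,60);print(p,row(Rt,p));print(place()[1])
E
```

```text
[ 445.51597163 -359.03804154  180.84227089] [0.1111, -0.0005, -0.0025, -0.3352, 0.2689, 0.6527]
[ 457.2815151  -361.39854716  120.84227089]
```

Call:
carry_out(
  series=[
    [0.03,0,0,-0.12,0.09,0.05,1],
    [0.06,0,0,-0.25,0.18,0.15,1],
    [0.1,0,-0.002,-0.335,0.25,0.27,1],
    [0.111,0,-0.002,-0.335,0.269,0.4,1],
    [0.111,0,-0.002,-0.335,0.269,0.52,1],
    [0.111,0,-0.002,-0.335,0.269,0.61,1],
    [0.111,0,-0.002,-0.335,0.269,0.65,1],
    [0.111,0,-0.002,-0.335,0.269,0.653,1],
  ],
)

```text
clock: 8.57
eef_pos: [445.3, -359.8, 180.8]
tcp_rot: [-2.793, -0.001, 1.37]
contact_force: [0.4, -0.1, -1.8]
opening: 0.082
grasp_force: 59.7
```

```bash
python3 - <<'E'
from h import *
s=r.sense();print(s["eef_pos"],s["tcp_rot"],s["contact_force"],s["grasp_force"])
for a in((20,-8,30),(20,-3,8),(20,-1.5,2)): print(row(*place(*a)))
k=r.get_calibration("wrist");im=r.grab_frame("wrist")[:,:,::-1].copy()
n=place()
# predicted held-plate near (+y) edge and rack features
a=np.radians(20);p=np.cos(a)*Z+np.sin(a)*X;nn=np.cos(a)*X-np.sin(a)*Z
t=s["eef_pos"]
for q in [t-116.5*p+50*Y+4*nn,t-116.5*p+50*Y-4*nn,t+33.5*p+50*Y+4*nn,E0+90*Y+12*X,E0+90*Y-12*X,E0+34.5*X+80*Z+70*Y]:
    u=proj(k,q)[0];print(u.round(1));cv2.circle(im,(int(u[0]*3-630),int(u[1]*3-180)),1,(0,0,255),1) if 0 else None
    cv2.drawMarker(im,(int(round(u[0])),int(round(u[1]))),(0,0,255),0,5,1)
cv2.imwrite("pics/w4.png",cv2.resize(im[60:340,220:480],None,fx=2.1,fy=2.1,interpolation=2))
E
```

```text
[ 445.26219389 -359.76721458  180.76828478] [-2.79261739e+00 -1.24774027e-03  1.36988604e+00] [ 0.41830506 -0.12706838 -1.84612627] 59.69479858875275
[0.0, -0.0007, -0.0007, 0.003, 0.0564, 0.1069]
[0.0, -0.0007, -0.0007, 0.0029, 0.1052, 0.1827]
[0.0, -0.0007, -0.0007, 0.0029, 0.1191, 0.2032]
[326.9 141.7]
[317.6 141.7]
[334.8 166.9]
[369.8  96.6]
[346.2  97.3]
[378.4 115.7]
```

View pics/w4.png

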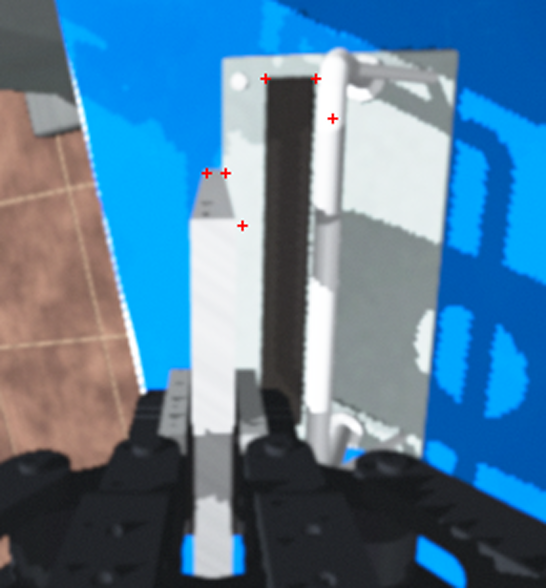

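The strip edges and rail axis match the model to about 1 px. The held plate is within about 1 mm of the prediction. I'll come down, guarded by force.

Call:
carry_out(
  series=[
    [0,-0.001,-0.001,0.003,0.03,0.06,1],
    [0,-0.001,-0.001,0.003,0.065,0.12,1],
    [0,-0.001,-0.001,0.003,0.09,0.16,1],
    [0,-0.001,-0.001,0.003,0.103,0.18,1],
    [0,-0.001,-0.001,0.003,0.105,0.183,1],
    [0,-0.001,-0.001,0.003,0.105,0.183,1],
  ],
)

```text
clock: 9.38
eef_pos: [454.3, -361.2, 129.1]
tcp_rot: [-2.793, 0.001, 1.374]
contact_force: [1.0, 0.0, -2.3]
opening: 0.083
grasp_force: 59.7
```

```bash
python3 - <<'E'
from h import *
s=r.sense();print(s["eef_pos"],s["contact_force"],place()[1])
for a in((20,-3,4),(20,-3,2),(20,-2.5,0),(20,-2.5,-1)): print(row(*place(*a)))
E
```

```text
[ 454.31867265 -361.18582807  129.05938387] [ 0.98400187  0.02617268 -2.28490106] [ 457.2815151  -361.39854716  120.84227089]
[0.0002, 0.0004, 0.0001, 0.0015, 0.0056, 0.0159]
[0.0002, 0.0004, 0.0001, 0.0015, 0.0083, 0.0234]
[0.0002, 0.0004, 0.0001, 0.0015, 0.0129, 0.0303]
[0.0002, 0.0004, 0.0001, 0.0015, 0.0143, 0.034]
```

Call:
carry_out(
  series=[
    [0,0,0,0,0.003,0.008,1],
    [0,0,0,0,0.006,0.016,1],
    [0,0,0,0,0.008,0.022,1],
    [0,0,0,0,0.008,0.023,1],
    [0,0,0,0,0.008,0.023,1],
  ],
)

```text
clock: 10.0
eef_pos: [454.1, -361.1, 122.7]
tcp_rot: [-2.793, 0.001, 1.374]
contact_force: [0.2, 0.6, -2.4]
opening: 0.084
grasp_force: 59.7
```

Call:
carry_out(
  series=[
    [0,0,0,0,0.001,0.004,1],
    [0,0,0,0,0.001,0.004,1],
    [0,0,0,0,0.001,0.004,1],
  ],
)

```text
clock: 10.38
eef_pos: [454.0, -361.0, 121.7]
tcp_rot: [-2.793, 0.001, 1.374]
contact_force: [0.1, 1.0, -1.9]
opening: 0.087
grasp_force: 59.7
```

Call:
carry_out(
  series=[
    [0,0,0,0,0.001,0.003,1],
    [0,0,0,0,0.0015,0.004,1],
    [0,0,0,0,0.0015,0.004,1],
  ],
)

```text
clock: 10.75
eef_pos: [454.1, -361.2, 120.9]
tcp_rot: [-2.793, 0.001, 1.374]
contact_force: [0.5, 0.5, 1.3]
opening: 0.084
grasp_force: 60.2
```

Call:
carry_out(
  series=[
    [0,0,0,0,0.001,0.003,1],
    [0,0,0,0,0.0015,0.004,1],
    [0,0,0,0,0.0015,0.004,1],
  ],
)

```text
clock: 11.12
eef_pos: [454.4, -361.3, 120.6]
tcp_rot: [-2.794, 0.001, 1.374]
contact_force: [0.7, -0.2, 7.4]
opening: 0.087
grasp_force: 61.2
```

Call:
carry_out(
  series=[
    [0,0,0,0,-0.0015,-0.004,1],
    [0,0,0,0,0.002,-0.0055,1],
    [0,0,0,0,0.006,-0.0067,1],
    [0,0,0,0,0.006,-0.0067,1],
  ],
)

```text
clock: 11.62
eef_pos: [455.3, -361.3, 120.5]
tcp_rot: [-2.791, 0.001, 1.374]
contact_force: [-3.3, 0.3, 1.8]
opening: 0.082
grasp_force: 59.9
```

Call:
carry_out(
  series=[
    [0,0,0,0,0.002,-0.0007,1],
    [0,0,0,0,0.0038,-0.0014,1],
    [0,0,0,0,0.0038,-0.0014,1],
  ],
)

```text
clock: 12.0
eef_pos: [456.9, -361.5, 120.6]
tcp_rot: [-2.793, 0.001, 1.373]
contact_force: [-2.1, 0.3, 0.8]
opening: 0.085
grasp_force: 60.0
```

Call:
carry_out(
  series=[
    [0,0,0,0,0.002,-0.002,1],
    [0,0,0,0,0.0038,-0.003,1],
    [0,0,0,0,0.0038,-0.003,1],
  ],
)

```text
clock: 12.38
eef_pos: [457.9, -361.7, 120.8]
tcp_rot: [-2.792, 0.001, 1.374]
contact_force: [-3.3, -0.6, -1.6]
opening: 0.087
grasp_force: 59.8
```

Call:
carry_out(
  series=[
    [0,0,0,0,0.002,-0.0007,1],
    [0,0,0,0,0.0038,-0.0014,1],
    [0,0,0,0,0.0038,-0.0014,1],
  ],
)

```text
clock: 12.75
eef_pos: [458.1, -361.8, 120.8]
tcp_rot: [-2.791, 0.0, 1.374]
contact_force: [-5.8, 1.4, -0.9]
opening: 0.085
grasp_force: 59.4
```

Call:
carry_out(
  series=[
    [0,0,0,0,-0.001,0.002,1],
    [0,0,0,0,-0.001,0.003,1],
    [0,0,0,0,-0.001,0.003,1],
  ],
)

```text
clock: 13.12
eef_pos: [458.0, -361.8, 120.7]
tcp_rot: [-2.792, 0.001, 1.373]
contact_force: [-4.7, 0.7, 3.1]
opening: 0.086
grasp_force: 60.2
```

```bash
python3 - <<'E'
from h import *
s=r.sense();print(s["eef_pos"],s["contact_force"],s["wrist_torque"])
k=r.get_calibration("side");a=r.grab_frame("side")
kt=r.get_calibration("top");b=r.grab_frame("top")
A=cv2.resize(a[130:210,310:380],None,fx=7,fy=7,interpolation=2);B=cv2.resize(b[160:250,380:500],None,fx=2.0,fy=2.0,interpolation=2)
c=np.zeros((560,740,3),np.uint8);c[:,:490]=A;c[:180,495:735]=B
cv2.imwrite("pics/s5.png",c[:,:,::-1])
E
```

```text
[ 458.03063804 -361.8040478   120.74175504] [-4.66487655  0.69351209  3.13739717] [ 0.24835393  1.03673606 -0.11655144]
```

View pics/s5.png

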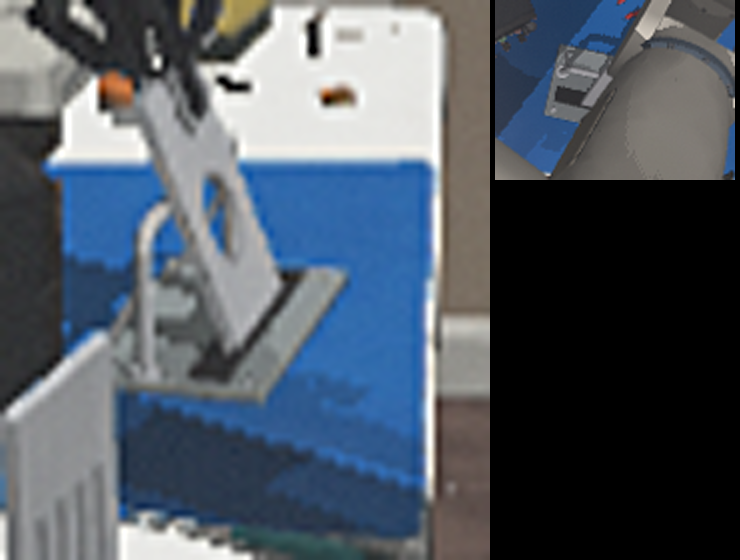

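The plate's lower edge is on the black strip and its back is on the rail, with both contacts also showing in the force readings. I'll release gently.

Call:
carry_out(
  series=[
    [0,0,0,0,0,0,1],
    [0,0,0,0,0,0,1],
  ],
  force=20,
)

```text
clock: 13.48
eef_pos: [458.0, -361.7, 120.7]
tcp_rot: [-2.792, 0.001, 1.373]
contact_force: [-5.2, 0.9, 2.1]
opening: 0.084
grasp_force: 60.2
```

Call:
carry_out(
  series=[
    [0,0,0,0,0,0,0.75],
    [0,0,0,0,0,0,0.6],
    [0,0,0,0,0,0,0.4],
    [0,0,0,0,0,0,0.2],
    [0,0,0,0,0,0,0],
    [0,0,0,0,0,0,0],
    [0,0,0,0,0,0,0],
    [0,0,0,0,0,0,0],
  ],
)

```text
clock: 14.48
eef_pos: [458.6, -362.0, 120.4]
tcp_rot: [-2.793, 0.001, 1.374]
contact_force: [0.2, -0.4, -0.8]
opening: 0.499
grasp_force: 0.0
```

```bash
python3 - <<'E'
from h import *
s=r.sense();print(s["contact_force"],s["opening"])
a=r.grab_frame("side");A=cv2.resize(a[130:210,310:380],None,fx=6,fy=6,interpolation=2)
w=r.grab_frame("wrist");W=cv2.resize(w,(360,225))
c=np.zeros((480,790,3),np.uint8);c[:,:420]=A;c[:225,425:785]=W
cv2.imwrite("pics/s6.png",c[:,:,::-1])
E
```

```text
[ 0.20228108 -0.38478339 -0.829991  ] 0.4987405352442929
```

View pics/s6.png

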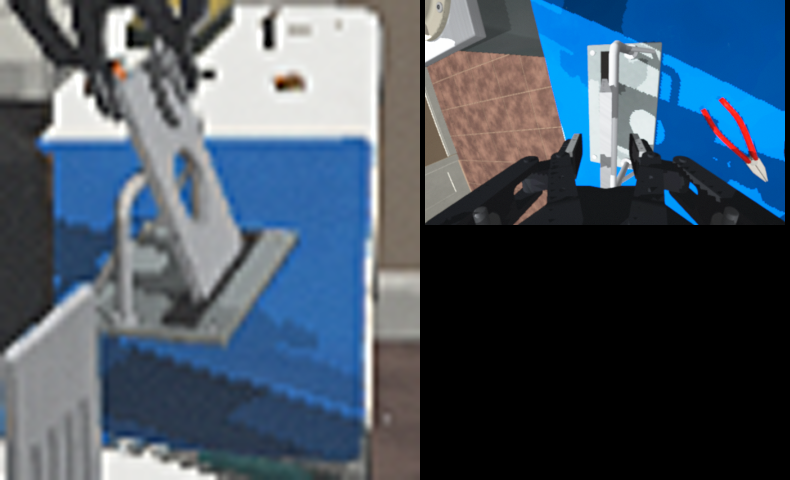

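The plate leans freely between the open fingers: on the strip, against the rail, zero contact force. I'll retreat along the tool axis.

Call:
carry_out(
  series=[
    [0,0,0,0,0,-0.05,0],
    [0,0,0,0,0,-0.15,0],
    [0,0,0,0,0,-0.27,0],
    [0,0,0,0,0,-0.4,0],
    [0,0,0,0,0,-0.52,0],
    [0,0,0,0,0,-0.6,0],
    [0,0,0,0,0,-0.6,0],
    [0,0,0,0,0,-0.6,0],
  ],
)

```text
clock: 15.58
eef_pos: [508.4, -371.7, 260.9]
tcp_rot: [-2.792, 0.0, 1.374]
contact_force: [-0.6, 0.9, -0.7]
opening: 0.496
grasp_force: 0.0
```

```bash
python3 - <<'E'
from h import *
s=r.sense();print(s["contact_force"],s["qvel"].round(3))
k=r.get_calibration("wrist");w=r.grab_frame("wrist")[:,:,::-1].copy()
a=np.radians(20);p=np.cos(a)*Z+np.sin(a)*X;nn=np.cos(a)*X-np.sin(a)*Z
for y in(50,-50):
  for q in(E0+150*p+y*Y,E0+150*p-8*nn+y*Y):
    u=proj(k,q)[0];cv2.drawMarker(w,tuple(int(round(v)) for v in u),(0,0,255),0,5,1)
A=r.grab_frame("side")[130:260,280:380,::-1]
c=np.zeros((520,790,3),np.uint8);c[:,:400]=cv2.resize(A,None,fx=4,fy=4,interpolation=2);c[:500,405:785]=cv2.resize(w[20:270,230:420],None,fx=2,fy=2)
cv2.imwrite("pics/f.png",c)
E
```

```text
[-0.64092112  0.86030208 -0.74671332] [-0.004  0.009  0.011  0.001  0.    -0.001]
```

View pics/f.png

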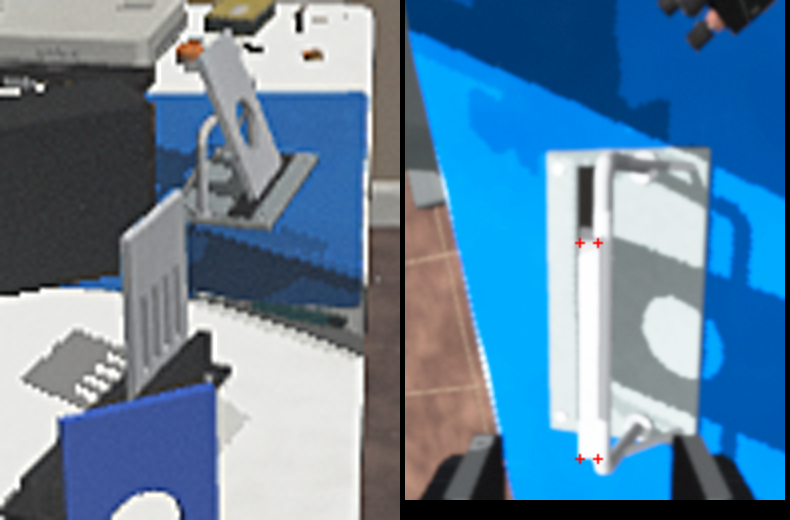

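The final check shows the window plate leaning on the rail, with its top corners on the predicted 20° positions and centred on the strip. The slotted plate and the blue look-alike are untouched, and the gripper is clear.

```bash
python3 -c "
from rig import r
print(r.sign_off())"
```

```text
the job is handed in; nothing more can be done
None
```

The job is handed in: the round-window plate leans at about 20° on the rack, lower edge midway along the strip and back on the rail, and the slotted plate still stands where it was (about 16 of the 42 s used).

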